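# Load a manifold block under the spring flap of a measuring fixture

### The arm

A 6-joint arm with a two-finger parallel gripper is mounted at the origin on the work surface. World frame = base frame: x ahead of the robot, y to its left, z up, the work surface at z = 0. Lengths are in m, angles in degrees, forces in N, time in s.
With the tool pointing down it reaches from about 0.225 to 0.725 m from the base axis. Payload 3.1 kg.
Tool frame: the origin (TCP) lies midway between the tips of the shut fingers; the grasp point (between the pads) lies 19 mm behind it; z points along the fingers, y is the line along which they close (so a half turn about z gives the same grasp; the last joint's range is limited). The gripper opens to 85 mm and grips with 20 to 120 N. Pads are 22 mm wide; open, the fingers measure 114 mm over their backs; the gripper's body (76 mm by 85 mm) begins 54 mm behind the grasp point. The pads swing forward as they close: fully open they stand 13 mm farther back than shut.
Start: joints at [69.912, 2.75, 5.684, 92.934, 0, 82.678], TCP at [0.116, 0.512, 0.231] pointing down, gripper open.
Joint ranges: [-166.93, 166.93], [-56.73, 111.36], [-69.38, 81.34], [-121.58, 131.49], [-85.45, 84.26], [-180, 180]. Speed limits (degrees/s): [159.86, 159.86, 180, 180, 180, 180].

### API

Orientations are given as [roll, pitch, yaw] about the fixed x, y, z axes, in that order (R = Rz(yaw) Ry(pitch) Rx(roll)).
In Python, from plant import env gives the robot as it stands.
- The arm moves only by the tool send_rows, never from a script. Its argument "rows" is a list of rows, each a list of 7 numbers: the closure in counts, from 0 (fully open) to 255 (shut), then the shift along the tool's x, y, z in mm, then the turn, a rotation vector about the tool's x, y, z in degrees. In form: [[gripper, tx, ty, tz, ax, ay, az], ...]. A call has 1 to 5 rows; each row is the pose to reach, as a shift and turn from the pose commanded when the call began, along the tool's axes at that moment; what a row does not reach only later rows make up. A row lasts 1/12 s, in which the tool goes at most 41.7 mm and 7.16 degrees, less where a joint would pass 70% of its speed; a pose out of reach is approached as far as the arm can. A call with a gripper value outside its range is refused whole. The fingers move at their own pace and stop on an object; "squeeze" is the grip in N (left out, the last holds). Time passes only in rows, so rows that repeat a pose let the fingers close. It gives the time, the measured TCP pose, the force, the opening and the grip force at its end, in the units of the state.
- env.state(): the state, without advancing time (a new reading comes with each control period).
- env.read_camera(name): name is "scene" or "top" or "wrist"; returns a dict with "img" (384x512x3 uint8, blue, green, red), "fovy" (degrees; the focal length in pixels is half the picture's height over the tangent of half this angle, whatever the lens; pixels are square), "cx", "cy" (the principal point, pixels), "pose" (4x4, takes a point from camera to world coordinates). Camera axes: x right, y up, looking along -z (the intrinsics and any distortion apply to the point x, -y, -z); pixel columns grow to the right and rows downward; lengths in m; the calibration is good to about 2 mm. A picture is of the moment at which its call begins. There is no depth.
- env.sign_off(): hands the job in; it is judged then, once.
The state is a dict: "time_s": time; "qpos": joint angles; "dq": joint speeds; "joint_efforts": joint torques, N m; "position": TCP position; "ee_rot": TCP orientation; "ft_force": force on the tool from outside, world axes, zero at the start; "ft_torque": the same for the moment, N m; "width": finger opening in m; "gripper_force": force on a finger pad.
Only numpy, scipy, OpenCV 4.12 (cv2) and the standard library are available. Lean on these libraries where they do the work, as an engineer would, in place of code of your own. Each camera call takes 0.05 s, during which the arm holds its last target. There are 200 camera calls.

### The job

Load the aluminium manifold block into the measuring fixture: with one fingertip press down the red bar so that the yellow spring flap is held open, and with the other fingertip push the block along the runway, under the open flap, until it is fully home against the two end pins. Keep the flap up, clear of the block, until the block is home, then let the flap close on top of it and move away. The block is only pushed, never gripped, lifted or tipped; leave the vise, the steel set-up block and the mouse alone.

Things in the scene. Friction and masses are not known exactly. Their poses are not given: they have to be found in the camera images.
- fixture: Dark blue-grey tooling plate 205 x 122 x 12 mm, fixed on the granite at a varying place and yaw. Origin: on the granite, under the runway's middle line, at the flap's entry end. +x: along the runway to the end pins; +y: to the hinge and red bar; z up. Every 'x, y, z' in this list is in this frame, mm. Plate: x -130..75, y -40..82, top (runway floor) z 12.
- lane_start (a point): Middle of the runway floor near its open end, x -115, y 0, z 12. Two steel rails 6 wide, 10 high (tops z 22), inner faces at y +21.5 and -21.5, run along the runway from x -122 to 50.
- home (a point): Where the block's origin lies when it is home: x 20, y 0, z 12, on the runway floor. The block's front face then touches two round end pins (10 mm thick, at y +12 and -12, tops z 34, near sides at x 48), and its rear 8 mm stick out of the flap's entry end.
- block: Bare aluminium manifold block, three brass-rimmed bores on top, 56 long (its x, along the runway) x 40 wide x 32 high, about 0.16 kg; above 18 mm height only 30 wide (its y -10..+20; step on the right). Origin: centre of its underside. Starts on the runway floor between the rails, its front face 6 to 24 mm short of the flap's entry end (x 0).
- flap (a joint): Spring flap angle, rad: 0 closed, 0.95 fully open; a spring closes it. The yellow flap (x 0..44) reaches 35 mm from its hinge over the runway, a white lip on its edge. Closed, the lip is 17 mm above the runway floor and stops the block. It reads about 0.41 lying on the block; above 0.5 it is clear, 0.7 to 0.85 gives good room. Pressing the bar opens it.
- hinge_line (a point): Point on the flap's hinge axis, x 0, y 32, z 36; the axis runs along x. Two dark hinge posts at x -8.5..-1.5 and 45.5..52.5, y 28..40, tops z 42.
- press_bar (a point): On the axis of the flap's press bar, at x -60; moves with the flap. Level round bar 8 mm thick (9 with red sleeve) along x, x -112..44. Axis at joint value q: y 32 + 36 cos(0.436 - q), z 36 + 36 sin(0.436 - q): z 51 closed, 23 at 0.8. Pressing takes about 3 N at first, 5.5 N at 0.8. A fingertip can slide along it while pressing.
- vise: Ground steel toolmaker's vise, 140 x 50 x 50 mm plus a screw head at one end, loose. Origin: centre of its underside.
- setup_block: Brownish steel set-up block with two rows of holes, 76 x 51 x 25 mm, loose. Origin: centre of its underside.
- mouse: Black computer mouse, 105 x 60 x 32 mm, loose. Origin: centre of its underside.
Things that resemble listed ones, but are neither listed nor needed, are in the scene too. What is shaped like the block but black, orange or purple is not meant.

How it is judged (in metres and radians):
On the way, in this order (a step that is already met when the one before it is completed fails the run):
1. the flap is held open while the block is still in front of it (value of joint flap above 0.48 rad and x of block in the frame of fixture below -0.024 m), for 0.1 s.
2. the block is home against the end pins with the flap still held open above it (value of joint flap above 0.46 rad and x of block in the frame of fixture above 0.0175 m), for 0.1 s.
At the end, for the whole second after the job is handed in: The block lies flat on the runway floor, at rest, its front within 2.5 mm of the end pins, within 3 mm of the middle line and squared within 0.07 rad; the flap is let go and lies on top of it (joint 0.36 to 0.45); vise, set-up block and mouse within 15 mm of where they were (x of block in the frame of fixture between 0.0175 and 0.0225 m and y of block in the frame of fixture between -0.003 and 0.003 m and z of block in the frame of fixture below 0.014 m and angle between the x axis of block and the x axis of fixture, either way round below 0.07 rad and angle between block's own z axis and vertical below 0.05 rad and linear speed of block below 0.01 m/s and value of joint flap between 0.36 and 0.45 rad and distance of each of vise, setup_block, mouse from where it was at the start of the episode below 0.015 m); the robot touches nothing.
It fails at once if the block is lifted off the runway (z of block in the frame of fixture above 0.018 m).
It fails at once if the block is tipped (angle between block's own z axis and vertical above 0.2 rad).
It fails at once if the flap comes down on the block before it is home (x of block in the frame of fixture between -0.022 and 0.015 m and value of joint flap below 0.44 rad).
It fails at once if a bystander is pushed away (distance of any of vise, setup_block, mouse from where it was at the start of the episode above 0.015 m).
It also fails if it takes over 40 s, if anything falls off the work surface, if the arm or the gripper's body presses on something with over 40 N, if the wrist force passes 120 N, or if a joint passes its speed limit or range.

## Working session

There is one attempt and no reset: what is moved stays moved. The work goes in short steps, Python scripts to look and compute and a tool call to move; the robot and the scene stay as the last step left them, time stands still between calls to the robot, and variables do not carry over. Pictures are saved under pics/ and viewed, at most 10 in all, crops included, and the job is handed in when it is done.

Besides the shell and the picture viewer there is one more tool, called after "Emit:" as name(argument=value, ...), one argument or row to a line, values as JSON. send_rows: Moves the arm, as the interface text tells. Its arguments: {"type":"object","properties":{"rows":{"type":"array","items":{"type":"array","items":{"type":"number"}}},"squeeze":{"type":"number"}},"required":["rows"]}

```bash
mkdir -p pics; ls
python3 - <<'E'
from plant import env
import cv2,numpy as np
for n in("scene","top"):
    c=env.read_camera(n); cv2.imwrite(f"pics/{n}0.png",cv2.resize(c["img"],(800,600),interpolation=cv2.INTER_CUBIC))
    print(n,{k:c[k] for k in c if k!="img"})
print(env.state())
E
```

```text
pics
scene {'fovy': 45.04373525283556, 'cx': 259.0958191303485, 'cy': 182.08884524823452, 'pose': array([[ 0.24605709, -0.64316047,  0.72512104,  1.42728795],
       [ 0.96917489,  0.17289916, -0.17551613, -0.15923622],
       [-0.01248778,  0.74595609,  0.66587804,  0.82317844],
       [ 0.        ,  0.        ,  0.        ,  1.        ]])}
top {'fovy': 51.260493779701235, 'cx': 256.34302200006186, 'cy': 184.2954578909132, 'pose': array([[-0.03066658,  0.98922728, -0.14313963,  0.42129289],
       [-0.99906228, -0.02595733,  0.03465234,  0.07326311],
       [ 0.03056352,  0.14406808,  0.98909568,  1.03252845],
       [ 0.        ,  0.        ,  0.        ,  1.        ]])}
{'time_s': 0.1, 'qpos': array([ 6.99138696e+01,  2.79039372e+00,  5.60084442e+00,  9.29337999e+01,
       -2.08897527e-03,  8.26761994e+01]), 'dq': array([ 0.10980915,  0.02462423,  0.22948361,  0.08770492,  0.12103099,
       -0.00819591]), 'joint_efforts': array([ 2.54641804e-03, -3.39849794e+01,  3.20936465e+01,  1.57447974e-02,
       -1.37442735e-04, -8.84432581e-06]), 'position': array([0.11582107, 0.51149821, 0.23022061]), 'ee_rot': array([-1.79877391e+02, -1.36522034e-02,  1.67237658e+02]), 'ft_force': array([-0.30820075,  0.03801358,  0.00685909]), 'ft_torque': array([-0.01628786, -0.05634864,  0.00985303]), 'gripper_force': 0.0, 'width': 0.08558984763730919}
```

View pics/scene0.png

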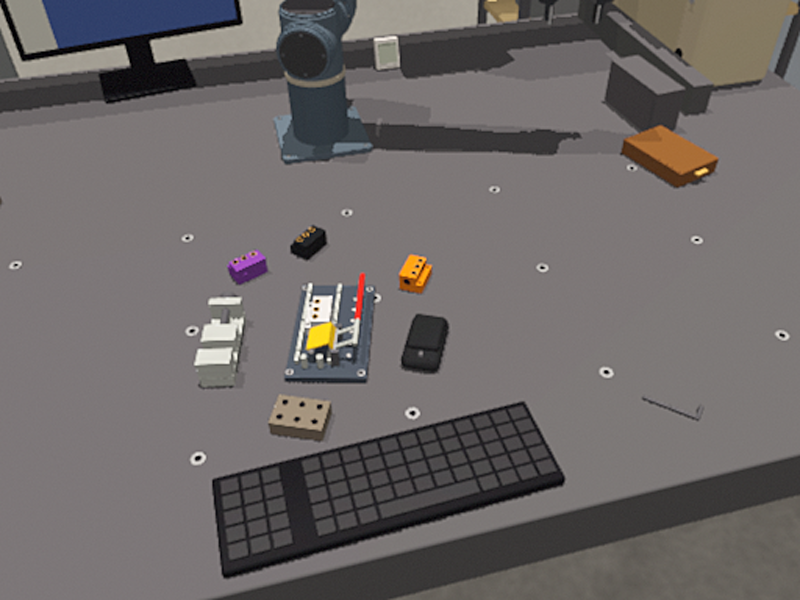

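View pics/top0.png

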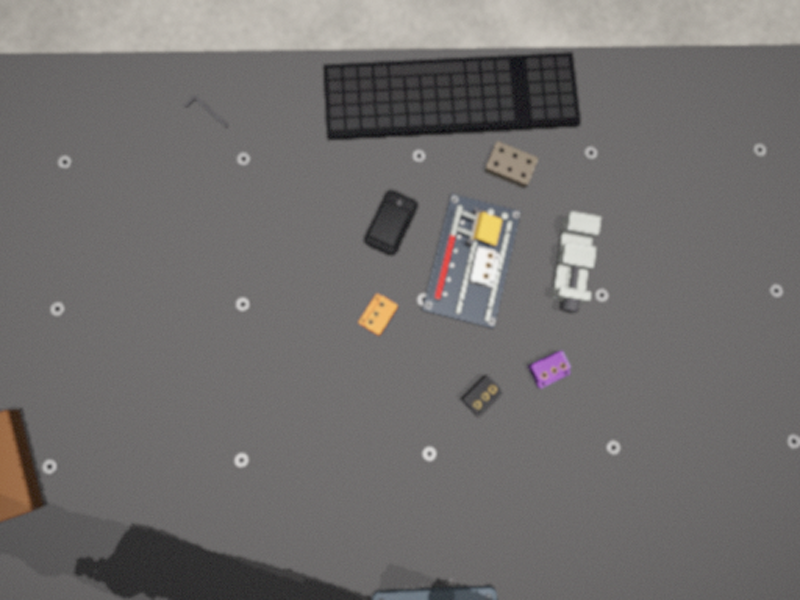

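The scene view shows the fixture at about (330,335) in the 800-px picture, and the top view shows it at about (470,262). The red bar is at (445,268) and the yellow flap at (488,228). There are four block-shaped candidates in the top view: white-silver at (486,267), orange (378,314), black (482,395) and purple (551,369). Only the silver one is bare aluminium and on the runway. I'll enlarge it to confirm.

Run:
```python
from plant import env
import cv2,numpy as np
a=env.read_camera("top")["img"][118:214,268:338]; b=env.read_camera("scene")["img"][172:248,178:248]
A=cv2.resize(a,None,fx=5.7,fy=5.7,interpolation=cv2.INTER_CUBIC);B=cv2.resize(b,None,fx=5.7,fy=5.7,interpolation=cv2.INTER_CUBIC)
o=np.zeros((600,800,3),np.uint8);o[:A.shape[0],:399]=A[:600];o[:B.shape[0],400:799]=B
cv2.imwrite("pics/crop.png",o)
```

```text
(no output)
```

View pics/crop.png

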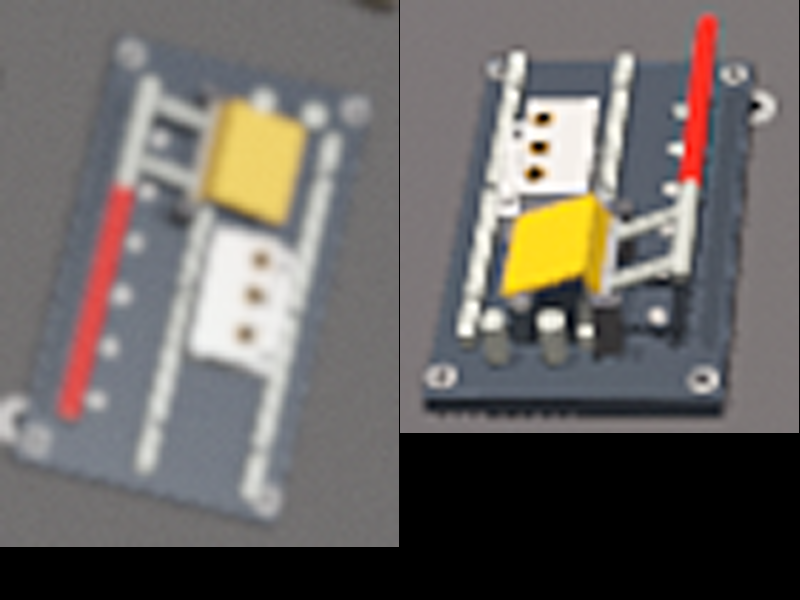

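The left half (top camera) shows the silver block with three brass bores between the rails, its bores at about (253,297). It has a step on the right and lies in front of the yellow flap, so this is the one meant. Next I'll fit the fixture pose from the corners, screws, pins, rails and bar ends.

```bash
cat > h.py <<'E'
import numpy as np, cv2
from scipy.optimize import least_squares
def proj(c,P):
    M=np.linalg.inv(c["pose"]); p=(M[:3,:3]@np.asarray(P).T).T+M[:3,3]
    f=192/np.tan(np.radians(c["fovy"]/2))
    return np.c_[c["cx"]+f*p[:,0]/-p[:,2], c["cy"]-f*p[:,1]/-p[:,2]]
def fx(q,P):
    P=np.asarray(P,float)/1000; c,s=np.cos(q[2]),np.sin(q[2])
    return np.c_[q[0]+c*P[:,0]-s*P[:,1], q[1]+s*P[:,0]+c*P[:,1], P[:,2]]
def back(c,uv,z):
    f=192/np.tan(np.radians(c["fovy"]/2))
    d=c["pose"][:3,:3]@np.array([(uv[0]-c["cx"])/f,-(uv[1]-c["cy"])/f,-1]); o=c["pose"][:3,3]
    return o+d*(z-o[2])/d[2]
E
python3 - <<'E'
from plant import env
from h import *
ct=env.read_camera("top");cs=env.read_camera("scene")
Pt=[(75,82,12),(75,-40,12),(-130,-40,12),(-130,82,12),(-112,64.6,51),(44,64.6,51),(-122,24.5,22),(-122,-24.5,22),(50,-24.5,22),(53,12,34),(53,-12,34)]
It=[(118,35),(372,98),(275,522),(18,455),(68,418),(150,76),(147,470),(253,492),(332,136),(264,100),(315,112)]
Ps=[(75,82,12),(75,-40,12),(-130,-40,12),(-130,82,12),(-112,64.6,51),(53,12,34),(53,-12,34)]
Is=[(722,404),(424,401),(490,58),(757,62),(710,18),(552,318),(493,318)]
It=(np.array(It)+.5)/5.7-.5+[268,118]; Is=(np.array(Is)-[400,0]+.5)/5.7-.5+[178,172]
def r(q,w): 
    o=[]
    if w&1:o.append((proj(ct,fx(q,Pt))-It).ravel())
    if w&2:o.append((proj(cs,fx(q,Ps))-Is).ravel())
    return np.concatenate(o)
for w in(1,2,3):
    s=least_squares(r,[.5,0,-.2],args=(w,),loss="soft_l1");print(w,s.x,np.degrees(s.x[2]),np.round(r(s.x,w).reshape(-1,2),1).tolist())
q=s.x;np.save("q.npy",q)
# block bores from top crop at z=44
for uv in[(261,259),(255,295),(246,333)]:
    p=back(ct,((np.array(uv)+.5)/5.7-.5)+[268,118],.044)[:2]-q[:2]
    c,sn=np.cos(q[2]),np.sin(q[2]);print(1000*(c*p[0]+sn*p[1]),1000*(-sn*p[0]+c*p[1]))
E
```

```text
1 [ 0.63589186 -0.11090972 -0.27320461] -15.65347121231022 [[0.1, -0.7], [0.3, -0.6], [0.4, 0.2], [-0.6, 0.5], [0.2, -0.1], [0.0, 0.7], [-0.3, -0.2], [-0.2, 0.6], [0.4, -0.7], [-0.2, -0.0], [-0.1, 0.1]]
2 [ 0.6344108  -0.10940512 -0.27975001] -16.02849470367743 [[0.2, -0.6], [-0.2, -0.9], [0.3, 0.1], [-0.4, -0.0], [-0.0, 0.9], [0.0, 0.4], [0.0, 0.3]]
3 [ 0.63553325 -0.11030755 -0.2752526 ] -15.77081209829032 [[-0.1, -0.6], [0.2, -0.4], [0.1, 0.4], [-0.9, 0.5], [-0.1, -0.0], [-0.2, 0.8], [-0.6, -0.1], [-0.5, 0.8], [0.2, -0.5], [-0.4, 0.1], [-0.3, 0.3], [0.1, -0.3], [-0.4, -0.4], [-0.2, 0.5], [-0.8, 0.2], [-0.5, 1.2], [-0.2, 0.8], [-0.2, 0.7]]
-20.710814824108365 -2.663590265116617
-37.1950046186537 -3.6826540010505067
-54.80139474006268 -3.607252747562014
```

Emit:
send_rows(
  rows=[
    [105, -31, -25, 0, 0, 0, 0],
    [105, -62, -50, 0, 0, 0, 0],
    [105, -93, -75, 0, 0, 0, 0],
    [105, -124, -100, 0, 0, 0, 0],
    [105, -155, -125, 0, 0, 0, 0],
  ],
)

```text
time_s: 0.72
position: [0.2402, 0.3544, 0.2313]
ee_rot: [180.0, 0.0, 167.3]
ft_force: [2.1, 1.5, 0.0]
width: 0.0501
gripper_force: 0.0
```

Emit:
send_rows(
  rows=[
    [105, -31, -25, 0, 0, 0, 0],
    [105, -62, -50, 0, 0, 0, 0],
    [105, -93, -75, 0, 0, 0, 0],
    [105, -124, -100, 0, 0, 0, 0],
    [105, -155, -125, 0, 0, 0, 0],
  ],
)

```text
time_s: 1.13
position: [0.3639, 0.198, 0.2315]
ee_rot: [180.0, 0.0, 167.2]
ft_force: [0.4, 0.5, -0.5]
width: 0.0504
gripper_force: 0.0
```

Emit:
send_rows(
  rows=[
    [105, -31, -25, 0, 0, 0, 0],
    [105, -62, -50, 0, 0, 0, 0],
    [105, -93, -75, 0, 0, 0, 0],
    [105, -124, -100, 0, 0, 0, 0],
    [105, -155, -125, 0, 0, 0, 3],
  ],
)

```text
time_s: 1.55
position: [0.4876, 0.0416, 0.2314]
ee_rot: [180.0, 0.0, 164.2]
ft_force: [0.5, 0.6, 0.5]
width: 0.0505
gripper_force: 0.0
```

Emit:
send_rows(
  rows=[
    [105, -25, -18, 15, 0, 0, 0],
    [105, -50, -36, 35, 0, 0, 0],
    [105, -75, -55, 60, 0, 0, 0],
    [105, -99, -72, 80, 0, 0, 0],
    [105, -99, -72, 90, 0, 0, 0],
  ],
)

```text
time_s: 1.97
position: [0.5633, -0.0568, 0.1369]
ee_rot: [-179.9, -0.2, 164.0]
ft_force: [-0.3, -0.3, -0.6]
width: 0.0506
gripper_force: 0.0
```

Run:
```python
from plant import env
from h import *
c=env.read_camera("wrist");cv2.imwrite("pics/w1.png",cv2.resize(c["img"],(800,600),interpolation=cv2.INTER_CUBIC))
print({k:c[k] for k in c if k!="img"});s=env.state();print(s["position"],s["ee_rot"],s["width"])
q=np.load("q.npy");p=s["position"][:2]-q[:2];k,n=np.cos(q[2]),np.sin(q[2]);print(1000*(k*p[0]+n*p[1]),1000*(-n*p[0]+k*p[1]))
R=c["pose"]; print(np.round(R[:3,3]-s["position"],4))
```

```text
{'fovy': 61.39298114375971, 'cx': 255.39276606925213, 'cy': 193.18199696367225, 'pose': array([[ 0.27657914, -0.90828675, -0.31387761,  0.48138762],
       [ 0.96098886,  0.26069846,  0.09239435, -0.03390727],
       [-0.00209316, -0.32718724,  0.94495721,  0.2796286 ],
       [ 0.        ,  0.        ,  0.        ,  1.        ]])}
[ 0.56078804 -0.05434045  0.13567743] [-179.95670459   -0.45068667  164.0331965 ] 0.05022115175360458
-87.14284600975941 33.545300552416975
[-0.0794  0.0204  0.144 ]
```

View pics/w1.png

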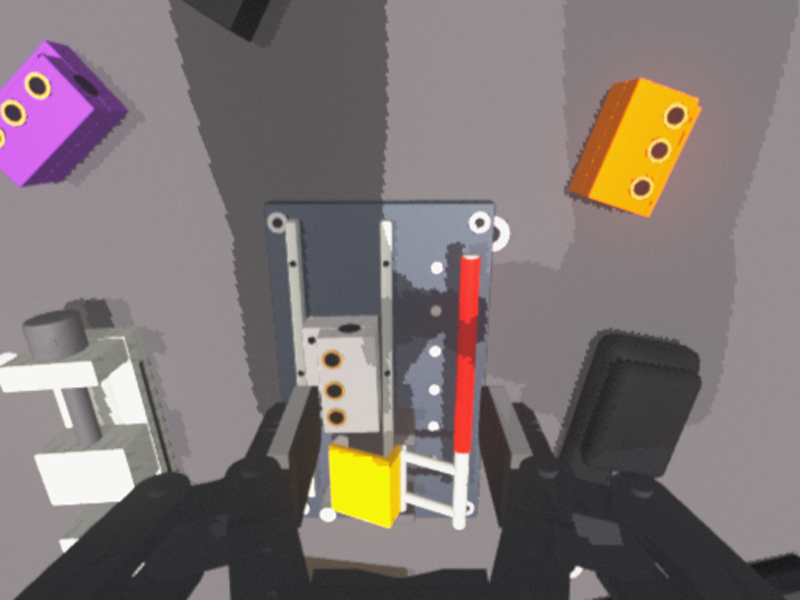

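The wrist view shows the silver block with its rear face at rows 318–333 and its bores at (333,359), (335,390) and (337,417). The red bar ends at (470,257). The fingers straddle the runway and bar. I'll refit the pose using these points.

Run:
```python
from plant import env
from h import *
c=env.read_camera("wrist"); s=env.state();print(s["position"],s["ee_rot"])
P=[(-130,-40,12),(-130,82,12),(-112,64.6,55),(-122,-24.5,22),(-122,24.5,22),(53,-12,34),(44,64.6,55)]
I=np.array([(266,203),(494,202),(470,257),(292,221),(386,220),(327,515),(459,523)])/1.5625-.18
q0=np.load("q.npy")
r=lambda q:(proj(c,fx(q,P))-I).ravel()
print(np.round(r(q0).reshape(-1,2),1).tolist())
f=least_squares(r,q0,loss="soft_l1");q=f.x;print(q,np.degrees(q[2]),np.round(f.fun.reshape(-1,2),1).tolist())
np.save("qw.npy",q)
def loc(p,q):
    p=p[:2]-q[:2];k,n=np.cos(q[2]),np.sin(q[2]);return np.round([1000*(k*p[0]+n*p[1]),1000*(-n*p[0]+k*p[1])],1)
for u in[(333,359),(335,390),(337,417),(348,332),(352,432),(318,400),(378,400)]: 
    print(u,loc(back(c,np.array(u)/1.5625-.18,.044),q),loc(back(c,np.array(u)/1.5625-.18,.044),q0))
print("rear bottom",loc(back(c,np.array((340,317))/1.5625-.18,.012),q))
print("tcp",loc(s["position"],q),loc(s["position"],q0))
# finger tips: where are they in picture relative to TCP
print(proj(c,[s["position"]])*1.5625)
```

```text
[ 0.56039041 -0.05300409  0.13768296] [-179.99428857   -0.41110524  164.1275601 ]
[[-3.0, 7.0], [-0.6, 7.1], [-0.5, 6.6], [-2.6, 7.4], [-1.6, 7.8], [-0.5, 6.0], [-0.7, 10.2]]
[ 0.6300152  -0.10789705 -0.27893078] -15.981556273784363 [[-2.1, -0.5], [1.4, 0.1], [1.6, -1.2], [-1.6, -0.2], [-0.1, 0.5], [-0.1, 0.8], [0.2, 4.9]]
(333, 359) [-55.1  -2.5] [-61.   -1.4]
(335, 390) [-37.3  -2.2] [-43.3  -1.2]
(337, 417) [-21.2  -1.8] [-27.1  -0.9]
(348, 332) [-69.9   5.7] [-75.9   6.8]
(352, 432) [-11.9   5.9] [-17.9   6.8]
(318, 400) [-31.4 -11.3] [-37.4 -10.4]
(378, 400) [-31.4  20.2] [-37.3  21.1]
rear bottom [-66.  -2.]
tcp [-82.   33.6] [-87.9  34.7]
[[405.7803844  407.83137407]]
```

Emit:
send_rows(
  rows=[
    [105, 0, 0, 20, 0, 0, 0],
    [105, 0, 0, 40, 0, 0, 0],
    [105, 0, 0, 60, 0, 0, 0],
    [105, 0, 0, 70, 0, 0, 0],
    [105, 0, 0, 70, 0, 0, 0],
  ],
)

```text
time_s: 2.48
position: [0.5603, -0.0512, 0.0696]
ee_rot: [-180.0, -0.2, 164.3]
ft_force: [-0.9, -0.1, 0.0]
width: 0.0501
gripper_force: 0.0
```

Emit:
send_rows(
  rows=[
    [105, 0, 0, 0, 0, 0, 0],
    [105, 0, 0, 0, 0, 0, 0],
    [105, 0, 0, 0, 0, 0, 0],
  ],
)

```text
time_s: 2.73
position: [0.5637, -0.0527, 0.0735]
ee_rot: [180.0, 0.2, 164.3]
ft_force: [0.3, -0.9, 0.7]
width: 0.0501
gripper_force: 0.0
```

Run:
```python
from plant import env
from h import *
c=env.read_camera("wrist");cv2.imwrite("pics/w2.png",cv2.resize(c["img"],(800,600),interpolation=cv2.INTER_CUBIC))
s=env.state();print(s["position"],s["ee_rot"],s["ft_force"])
```

```text
[ 0.56366414 -0.05275588  0.07334699] [179.98662876   0.19397791 164.24892417] [ 0.00422577 -0.1751455   0.26325108]
```

View pics/w2.png

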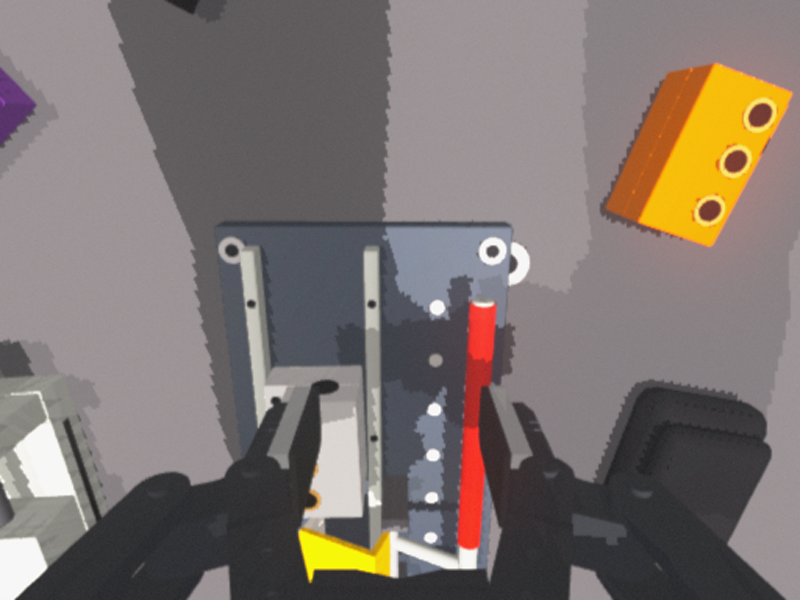

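The wrist view from z 73 mm shows the red bar's end at (482,303). At the fingertip the bar is at about column 472, while the right fingertip's inner face is at about column 482. The block's rear edge is at about rows 366–395. I'll refit the pose here.

Run:
```python
from plant import env
from h import *
c=env.read_camera("wrist"); s=env.state();p=s["position"]
P=[(-130,-40,12),(-130,82,12),(-112,64.6,55.5),(-122,-24.5,22),(-122,24.5,22)]
I=np.array([(217,223),(511,223),(482,302),(251,247),(372,246)])/1.5625-.18
q0=np.load("q.npy")
r=lambda q:(proj(c,fx(q,P))-I).ravel()
print(np.round(r(q0).reshape(-1,2),1).tolist())
f=least_squares(r,q0,loss="soft_l1");q=f.x;print(q,np.degrees(q[2]),np.round(f.fun.reshape(-1,2),1).tolist())
np.save("qw.npy",q)
def loc(p,q):
    p=p[:2]-q[:2];k,n=np.cos(q[2]),np.sin(q[2]);return np.round([1000*(k*p[0]+n*p[1]),1000*(-n*p[0]+k*p[1])],1)
print("tcp",loc(p,q),loc(p,q0))
print("rear bottom",loc(back(c,np.array((330,366))/1.5625-.18,.012),q),"top",loc(back(c,np.array((345,395))/1.5625-.18,.044),q),"front",loc(back(c,np.array((345,517))/1.5625-.18,.044),q), "sides",loc(back(c,np.array((362,450))/1.5625-.18,.044),q))
print("bar",loc(back(c,np.array((482,302))/1.5625-.18,.055),q),loc(back(c,np.array((469,547))/1.5625-.18,.055),q))
Y=np.array([np.sin(np.radians(164.25)),-np.cos(np.radians(164.25)),0]);X=np.array([np.cos(np.radians(164.25)),np.sin(np.radians(164.25)),0])
for a in(-11,0,11):
  for b in(-39,-25,25,39): print(a,b,np.round(proj(c,[p+X*a/1000+Y*b/1000+[0,0,.006]])*1.5625))
```

```text
[[-1.2, 4.5], [2.7, 4.5], [3.5, 4.1], [-1.7, 5.3], [0.6, 5.9]]
[ 0.63236341 -0.11041472 -0.27986019] -16.03480752352539 [[-2.4, -0.5], [2.4, 0.4], [2.9, -0.7], [-2.9, 0.3], [-0.2, 1.3]]
tcp [-82.1  36.3] [-85.   35.8]
rear bottom [-65.6   4.6] top [-69.4  14.6] front [-10.7  12.8] sides [-44.3  20.7]
bar [-111.4   63.2] [-5.8 64.1]
-11 -39 [[279. 446.]]
-11 -25 [[323. 446.]]
-11 25 [[480. 446.]]
-11 39 [[524. 446.]]
0 -39 [[277. 416.]]
0 -25 [[322. 416.]]
0 25 [[482. 416.]]
0 39 [[527. 416.]]
11 -39 [[274. 384.]]
11 -25 [[320. 384.]]
11 25 [[484. 384.]]
11 39 [[530. 384.]]
```

Emit:
send_rows(
  rows=[
    [105, 4, -3, 0, 0, 0, 0],
    [105, 4, -3, 5, 0, 0, 0],
    [105, 4, -3, 10, 0, 0, 0],
    [105, 4, -3, 15, 0, 0, 0],
    [105, 4, -3, 20, 0, 0, 0],
  ],
)

```text
time_s: 3.25
position: [0.5575, -0.0542, 0.0505]
ee_rot: [180.0, -0.0, 164.2]
ft_force: [0.7, 2.6, 4.5]
width: 0.0503
gripper_force: 2.3
```

Emit:
send_rows(
  rows=[
    [105, 0, 0, 2, 0, 0, 0],
    [105, 0, 0, 4, 0, 0, 0],
    [105, 0, 0, 6, 0, 0, 0],
    [105, 0, 0, 8, 0, 0, 0],
    [105, 0, 0, 8, 0, 0, 0],
  ],
)

```text
time_s: 3.67
position: [0.5578, -0.0553, 0.0432]
ee_rot: [-179.9, 0.0, 164.2]
ft_force: [0.9, -1.4, 2.2]
width: 0.0507
gripper_force: 1.3
```

Run:
```python
from plant import env
from h import *
c=env.read_camera("wrist");a=env.read_camera("scene")["img"][172:248,178:248]
o=np.zeros((600,800,3),np.uint8);o[:400,:400]=cv2.resize(c["img"][128:384,128:384],(400,400));o[:400,400:]=cv2.resize(a,(400,400),interpolation=cv2.INTER_CUBIC)
cv2.imwrite("pics/w3.png",o[:400])
s=env.state();print(s["position"],s["ee_rot"],s["ft_force"])
```

```text
[ 0.55781145 -0.05525517  0.0433924 ] [-1.79911352e+02  3.18726890e-02  1.64206072e+02] [-0.27393576 -1.58359753  2.55023162]
```

View pics/w3.png

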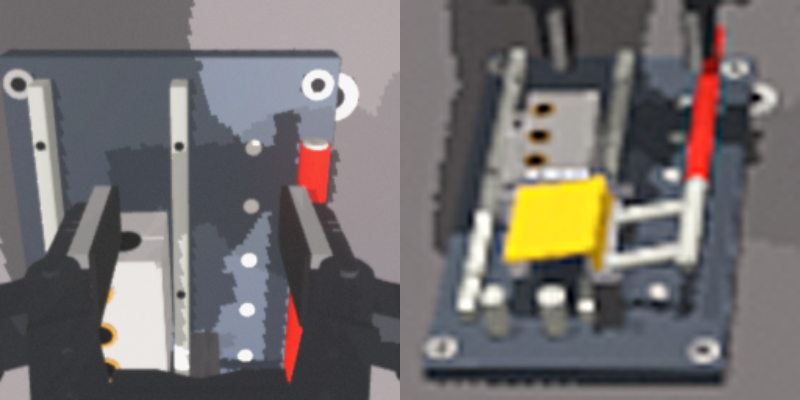

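The right finger now covers and presses the red bar, as the bar end at (315,145) disappears under it. In the scene half, the left finger is behind the block at (555,40). Now I'll press down to hold the flap open.

Emit:
send_rows(
  rows=[
    [105, 0, 0, 4, 0, 0, 0],
    [105, 0, 0, 8, 0, 0, 0],
    [105, 0, 0, 12, 0, 0, 0],
    [105, 0, 0, 16, 0, 0, 0],
    [105, 0, 0, 19, 0, 0, 0],
  ],
)

```text
time_s: 4.18
position: [0.558, -0.0551, 0.0242]
ee_rot: [-179.9, 0.1, 164.2]
ft_force: [-1.2, -4.4, 6.4]
width: 0.0502
gripper_force: 3.9
```

Emit:
send_rows(
  rows=[
    [105, 0, 0, 0, 0, 0, 0],
    [105, 0, 0, 0, 0, 0, 0],
    [105, 0, 0, 0, 0, 0, 0],
  ],
)

```text
time_s: 4.43
position: [0.5579, -0.0551, 0.0245]
ee_rot: [-179.9, 0.0, 164.2]
ft_force: [-0.1, -4.0, 4.9]
width: 0.0503
gripper_force: 3.9
```

Run:
```python
from plant import env
from h import *
c=env.read_camera("wrist");a=env.read_camera("scene")["img"][172:248,178:248]
o=np.zeros((600,800,3),np.uint8);o[:400,:400]=cv2.resize(c["img"][128:384,128:384],(400,400));o[:400,400:]=cv2.resize(a,(400,400),interpolation=cv2.INTER_CUBIC)
cv2.imwrite("pics/w4.png",o[:400])
s=env.state();print(s["position"],s["ee_rot"],s["ft_force"])
```

```text
[ 0.55791376 -0.0550034   0.02456736] [-1.79944034e+02  4.13767052e-02  1.64215407e+02] [-0.32401103 -4.90703848  4.80746747]
```

View pics/w4.png

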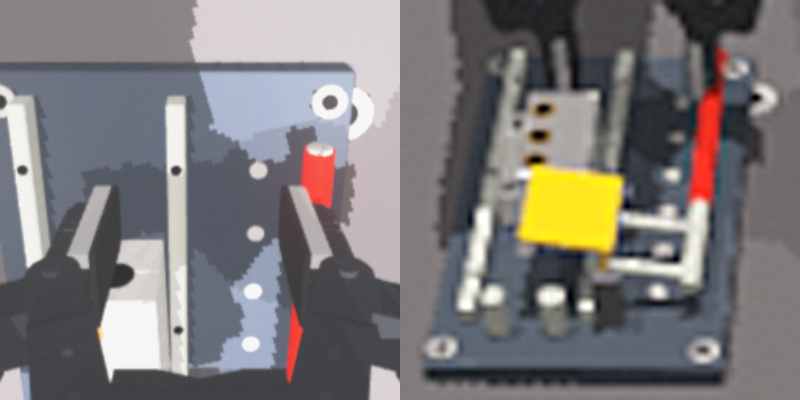

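The flap is clearly open, with the yellow face tilted at (570,205). The sideways force is about 5 N and the pad is only about 8 mm thick, so the bar is riding on the pad's outer edge. I'll open the fingers about 8 mm to centre the pad on the bar.

Emit:
send_rows(
  rows=[
    [98, 0, 0, 0, 0, 0, 0],
    [92, 0, 0, 0, 0, 0, 0],
    [86, 0, 0, 0.5, 0, 0, 0],
    [81, 0, 0, 1, 0, 0, 0],
    [81, 0, 0, 1, 0, 0, 0],
  ],
)

```text
time_s: 4.95
position: [0.5569, -0.0584, 0.0236]
ee_rot: [-179.5, 0.0, 164.1]
ft_force: [-2.5, -12.6, 5.4]
width: 0.0584
gripper_force: 8.8
```

Run:
```python
from plant import env
from h import *
c=env.read_camera("wrist");a=env.read_camera("scene")["img"][172:248,178:248]
o=np.zeros((600,800,3),np.uint8);o[:400,:400]=cv2.resize(c["img"][128:384,128:384],(400,400));o[:400,400:]=cv2.resize(a,(400,400),interpolation=cv2.INTER_CUBIC)
cv2.imwrite("pics/w5.png",o[:400])
s=env.state();print(s["position"],s["ee_rot"],s["ft_force"])
```

```text
[ 0.556897   -0.05845219  0.02359217] [-1.79505104e+02  2.41445638e-02  1.64094316e+02] [ -2.83534192 -11.43239648   5.4295703 ]
```

View pics/w5.png

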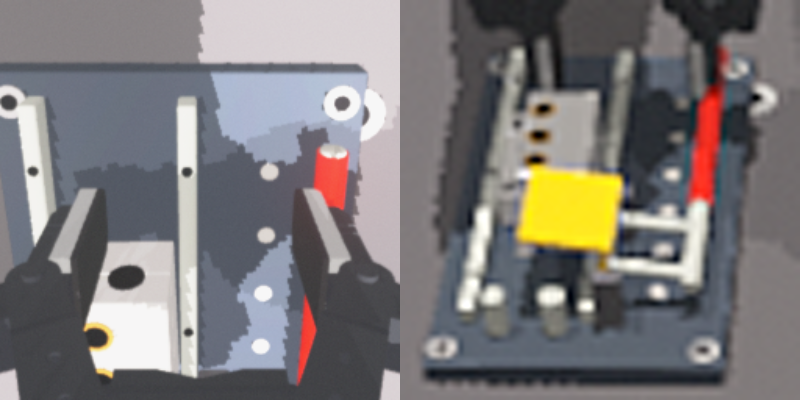

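The sideways force grew to 12 N, so the pad was against the inner side of the bar rather than on top of it. I'll lift off and press again with the wider opening; the block is still short of the flap, so it's safe for the flap to close.

Emit:
send_rows(
  rows=[
    [81, 0, 0, -8, 0, 0, 0],
    [81, 0, 0, -16, 0, 0, 0],
    [81, 0, 0, -24, 0, 0, 0],
    [81, 0, 0, -32, 0, 0, 0],
    [81, 0, 0, -40, 0, 0, 0],
  ],
)

```text
time_s: 5.47
position: [0.5556, -0.0536, 0.0612]
ee_rot: [179.9, -0.3, 164.2]
ft_force: [1.2, 0.3, 0.4]
width: 0.0586
gripper_force: 0.0
```

Emit:
send_rows(
  rows=[
    [81, 0, 0, 0, 0, 0, 0],
    [81, 0, 0, 0, 0, 0, 0],
    [81, 0, 0, 0, 0, 0, 0],
    [81, 0, 0, 0, 0, 0, 0],
  ],
)

```text
time_s: 5.8
position: [0.5572, -0.0535, 0.0625]
ee_rot: [180.0, -0.1, 164.3]
ft_force: [-0.5, 0.3, 0.7]
width: 0.0581
gripper_force: 0.0
```

```bash
cat > look.py <<'E'
import sys
from plant import env
from h import *
c=env.read_camera("wrist");a=env.read_camera("scene")["img"][172:248,178:248]
o=np.zeros((400,800,3),np.uint8);o[:,:400]=cv2.resize(c["img"][128:384,128:384],(400,400));o[:,400:]=cv2.resize(a,(400,400),interpolation=cv2.INTER_CUBIC)
cv2.imwrite(f"pics/{sys.argv[1]}.png",o)
s=env.state();p=s["position"]
for n in("q","qw"):
    q=np.load(n+".npy");d=p[:2]-q[:2];k,m=np.cos(q[2]),np.sin(q[2]);print(n,np.round([1000*(k*d[0]+m*d[1]),1000*(-m*d[0]+k*d[1])],1))
print(p,s["ft_force"],s["width"])
E
python3 look.py w6
```

```text
q [-90.6  33.1]
qw [-87.7  33.6]
[ 0.55732669 -0.0538403   0.06271006] [-0.14941801  0.09263557 -0.4608376 ] 0.05847733461356904
```

View pics/w6.png

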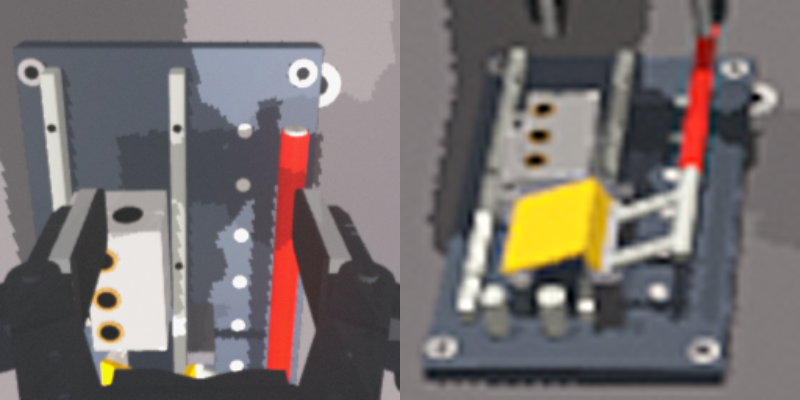

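The flap is closed again and the block hasn't moved. The right pad's tip spans columns 297–315, and the bar projects to about 298 there. I'll shift 1.5 mm inward so the bar stays under the pad along its whole arc, then press.

Emit:
send_rows(
  rows=[
    [81, 0, -1.5, 4, 0, 0, 0],
    [81, 0, -1.5, 9, 0, 0, 0],
    [81, 0, -1.5, 13, 0, 0, 0],
    [81, 0, -1.5, 17, 0, 0, 0],
    [81, 0, -1.5, 21, 0, 0, 0],
  ],
)

```text
time_s: 6.32
position: [0.5581, -0.0545, 0.0429]
ee_rot: [179.8, 0.1, 164.3]
ft_force: [0.3, 3.9, 6.0]
width: 0.0585
gripper_force: 2.6
```

Emit:
send_rows(
  rows=[
    [81, 0, 0, 4, 0, 0, 0],
    [81, 0, 0, 8, 0, 0, 0],
    [81, 0, 0, 12, 0, 0, 0],
    [81, 0, 0, 16, 0, 0, 0],
    [81, 0, 0, 19, 0, 0, 0],
  ],
)

```text
time_s: 6.73
position: [0.5582, -0.0558, 0.0235]
ee_rot: [180.0, 0.1, 164.2]
ft_force: [1.1, 2.5, 5.7]
width: 0.0583
gripper_force: 2.5
```

```bash
python3 look.py w7
```

```text
q [-89.5  31. ]
qw [-86.6  31.6]
[ 0.55781409 -0.05612023  0.02309298] [2.33257339 2.22429513 3.10405786] 0.058254709239750097
```

View pics/w7.png

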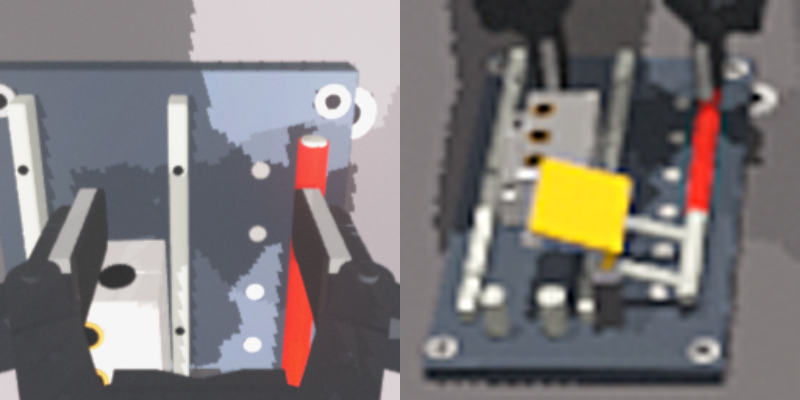

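The bar (at about column 311) is now under the pad tip (297–315) and the flap is wide open. The left finger is behind the block. That was my tenth picture, so from here I work from numbers. Now I'll push slowly along the runway.

Emit:
send_rows(
  rows=[
    [81, -3, 0, 0, 0, 0, 0],
    [81, -6, 0, 0, 0, 0, 0],
    [81, -9, 0, 0, 0, 0, 0],
    [81, -12, 0, 0, 0, 0, 0],
    [81, -15, 0, 0, 0, 0, 0],
  ],
)

```text
time_s: 7.25
position: [0.5699, -0.0606, 0.0227]
ee_rot: [-179.9, -0.2, 164.2]
ft_force: [-4.2, 0.6, 6.1]
width: 0.0586
gripper_force: 3.2
```

Emit:
send_rows(
  rows=[
    [81, -3, 0, 0, 0, 0, 0],
    [81, -6, 0, 0, 0, 0, 0],
    [81, -9, 0, 0, 0, 0, 0],
    [81, -12, 0, 0, 0, 0, 0],
    [81, -15, 0, 0, 0, 0, 0],
  ],
)

```text
time_s: 7.67
position: [0.5842, -0.0648, 0.0227]
ee_rot: [-179.9, -0.3, 164.2]
ft_force: [-4.8, -0.4, 6.4]
width: 0.058
gripper_force: 3.3
```

```bash
python3 look.py x1
python3 - <<'E'
from plant import env
from h import *
# bar end (red, wrist) height check + block top/bores via scene
c=env.read_camera("wrist");h=cv2.cvtColor(c["img"],cv2.COLOR_BGR2HSV)
m=((h[...,0]<6)|(h[...,0]>174))&(h[...,1]>180)&(h[...,2]>80)
n,l,st,ce=cv2.connectedComponentsWithStats(m.astype(np.uint8));print("red",[s.tolist() for s in st[1:] if s[4]>40])
s=env.read_camera("scene");b=s["img"][172:248,178:248]
h=cv2.cvtColor(b,cv2.COLOR_BGR2HSV);y=(abs(h[...,0].astype(int)-27)<5)&(h[...,1]>150)&(h[...,2]>120)
o=(abs(h[...,0].astype(int)-15)<6)&(h[...,1]>80)
for nm,k in(("yellow",y),("bores",o)):
    n,l,st,ce=cv2.connectedComponentsWithStats(k.astype(np.uint8));print(nm,[(s[4].item(),np.round(e+[178,172],1).tolist()) for s,e in zip(st[1:],ce[1:]) if s[4]>1])
E
```

```text
q [-60.9  29.9]
qw [-58.1  30.6]
[ 0.58500392 -0.06501657  0.02279548] [-3.21421852 -0.22269713  5.25803951] 0.05817333463562248
red [[320, 197, 21, 58, 674], [313, 296, 17, 55, 579]]
yellow [(204, [209.2, 211.0])]
bores [(8, [201.5, 197.5]), (10, [201.5, 202.8]), (3, [212.0, 204.0]), (5, [216.8, 205.6]), (5, [200.0, 208.4]), (2, [217.0, 215.5]), (2, [201.5, 216.0]), (2, [205.5, 217.0]), (2, [211.5, 219.0]), (2, [213.0, 221.5]), (2, [215.5, 220.5])]
```

Emit:
send_rows(
  rows=[
    [81, -3, 0.3, 0, 0, 0, 0],
    [81, -6, 0.6, 0, 0, 0, 0],
    [81, -9, 0.9, 0, 0, 0, 0],
    [81, -12, 0.9, 0, 0, 0, 0],
    [81, -15, 0.9, 0, 0, 0, 0],
  ],
)

```text
time_s: 8.28
position: [0.599, -0.0677, 0.0227]
ee_rot: [-179.9, -0.3, 164.2]
ft_force: [-4.5, 0.9, 6.4]
width: 0.0582
gripper_force: 3.1
```

Emit:
send_rows(
  rows=[
    [81, -3, 0, 0, 0, 0, 0],
    [81, -6, 0, 0, 0, 0, 0],
    [81, -9, 0, 0, 0, 0, 0],
    [81, -12, 0, 0, 0, 0, 0],
    [81, -15, 0, 0, 0, 0, 0],
  ],
)

```text
time_s: 8.7
position: [0.6134, -0.0717, 0.0227]
ee_rot: [-179.9, -0.3, 164.2]
ft_force: [-4.1, 1.4, 6.7]
width: 0.058
gripper_force: 3.1
```

```bash
python3 look.py x2
python3 - <<'E'
from plant import env
from h import *
s=env.read_camera("scene");b=s["img"][172:248,178:248]
h=cv2.cvtColor(b,cv2.COLOR_BGR2HSV);y=(abs(h[...,0].astype(int)-27)<5)&(h[...,1]>150)&(h[...,2]>120)
o=(abs(h[...,0].astype(int)-15)<6)&(h[...,1]>80)
for nm,k in(("yellow",y),("bores",o)):
    n,l,st,ce=cv2.connectedComponentsWithStats(k.astype(np.uint8));print(nm,[(s[4].item(),np.round(e+[178,172],1).tolist()) for s,e in zip(st[1:],ce[1:]) if s[4]>1])
E
```

```text
q [-31.   31.2]
qw [-28.1  32. ]
[ 0.61419483 -0.07189928  0.022722  ] [-2.83996086  0.89431274  5.2055073 ] 0.05857274645816237
yellow [(187, [208.9, 210.8])]
bores [(9, [209.0, 203.0]), (7, [200.4, 206.4]), (6, [217.0, 206.0]), (4, [198.5, 211.5]), (3, [201.0, 212.0]), (2, [217.0, 213.5]), (3, [201.0, 215.7]), (2, [198.0, 216.5]), (3, [208.0, 217.7]), (7, [212.7, 221.0]), (2, [215.5, 220.5])]
```

Emit:
send_rows(
  rows=[
    [81, -2, 0, 0, 0, 0, 0],
    [81, -4, 0, 0, 0, 0, 0],
    [81, -5.5, 0, 0, 0, 0, 0],
    [81, -7, 0, 0, 0, 0, 0],
    [81, -8, 0, 0, 0, 0, 0],
  ],
)

```text
time_s: 9.27
position: [0.6216, -0.0737, 0.0228]
ee_rot: [-179.9, -0.2, 164.2]
ft_force: [-4.0, 0.9, 5.7]
width: 0.0581
gripper_force: 3.0
```

Emit:
send_rows(
  rows=[
    [81, -0.7, 0, 0, 0, 0, 0],
    [81, -1.4, 0, 0, 0, 0, 0],
    [81, -2.1, 0, 0, 0, 0, 0],
    [81, -2.8, 0, 0, 0, 0, 0],
    [81, -3.5, 0, 0, 0, 0, 0],
  ],
)

```text
time_s: 9.68
position: [0.6245, -0.0745, 0.0227]
ee_rot: [-179.9, -0.2, 164.2]
ft_force: [-6.3, 2.4, 6.6]
width: 0.0586
gripper_force: 3.9
```

Emit:
send_rows(
  rows=[
    [81, -0.4, 0, 0, 0, 0, 0],
    [81, -0.8, 0, 0, 0, 0, 0],
    [81, -1.2, 0, 0, 0, 0, 0],
    [81, -1.6, 0, 0, 0, 0, 0],
    [81, -2, 0, 0, 0, 0, 0],
  ],
)

```text
time_s: 10.1
position: [0.6245, -0.0745, 0.0227]
ee_rot: [-179.9, -0.5, 164.2]
ft_force: [-9.6, 2.5, 10.0]
width: 0.0582
gripper_force: 5.9
```

The TCP stopped at x = -19 ± 1.5 mm, where the block should be home, and the push force rose to 10 N. I'll back off with the flap still held, then raise slowly.

Emit:
send_rows(
  rows=[
    [81, 1, 0, 0, 0, 0, 0],
    [81, 3, 0, 0, 0, 0, 0],
    [81, 6, 0, 0, 0, 0, 0],
    [81, 9, 0, 0, 0, 0, 0],
    [81, 12, 0, 0, 0, 0, 0],
  ],
)

```text
time_s: 10.52
position: [0.6187, -0.0726, 0.0245]
ee_rot: [-180.0, 0.3, 164.2]
ft_force: [3.6, -1.4, 4.3]
width: 0.0583
gripper_force: 2.4
```

```bash
python3 look.py x3
python3 - <<'E'
from plant import env
from h import *
c=env.read_camera("wrist");q=np.load("qw.npy")
g=cv2.cvtColor(c["img"],cv2.COLOR_BGR2GRAY).astype(int)
# brightness along runway lines (floor z12 for x<-8) at several y
for y in(-14,8,12):
    xs=np.arange(-60,6,2.);u=proj(c,fx(q,np.c_[xs,0*xs+y,0*xs+12])).round().astype(int)
    print(y,[(int(x),int(g[v[1],v[0]])) for x,v in zip(xs,u) if 0<=v[1]<384])
E
```

```text
q [-27.4  31.7]
qw [-24.5  32.5]
[ 0.61777986 -0.07237578  0.02430746] [ 2.45994586 -1.37164898  5.40722759] 0.0581194501498656
-14 [(-60, 106), (-58, 105), (-56, 104), (-54, 106), (-52, 104), (-50, 104), (-48, 102), (-46, 102), (-44, 103), (-42, 104), (-40, 103), (-38, 103), (-36, 103), (-34, 103), (-32, 102), (-30, 102), (-28, 102), (-26, 100), (-24, 103), (-22, 101), (-20, 100), (-18, 97), (-16, 91), (-14, 150), (-12, 158), (-10, 154), (-8, 153), (-6, 151), (-4, 151), (-2, 153), (0, 146), (2, 60), (4, 56)]
8 [(-60, 104), (-58, 102), (-56, 103), (-54, 102), (-52, 103), (-50, 102), (-48, 102), (-46, 100), (-44, 102), (-42, 101), (-40, 98), (-38, 99), (-36, 102), (-34, 93), (-32, 78), (-30, 81), (-28, 81), (-26, 80), (-24, 80), (-22, 82), (-20, 76), (-18, 81), (-16, 80), (-14, 77), (-12, 78), (-10, 79), (-8, 79), (-6, 145), (-4, 178), (-2, 177), (0, 181), (2, 183), (4, 133)]
12 [(-60, 103), (-58, 103), (-56, 103), (-54, 103), (-52, 102), (-50, 100), (-48, 101), (-46, 102), (-44, 103), (-42, 98), (-40, 100), (-38, 100), (-36, 101), (-34, 99), (-32, 84), (-30, 81), (-28, 78), (-26, 79), (-24, 82), (-22, 80), (-20, 78), (-18, 81), (-16, 82), (-14, 81), (-12, 80), (-10, 78), (-8, 80), (-6, 158), (-4, 183), (-2, 177), (0, 180), (2, 178), (4, 178)]
```

The block's rear edge is at x ≈ -7, and -8 is home, so this agrees with the pin stop. I'll release the flap.

Emit:
send_rows(
  rows=[
    [81, 0, 0, -3, 0, 0, 0],
    [81, 0, 0, -6, 0, 0, 0],
    [81, 0, 0, -9, 0, 0, 0],
    [81, 0, 0, -12, 0, 0, 0],
    [81, 0, 0, -15, 0, 0, 0],
  ],
)

```text
time_s: 11.08
position: [0.6156, -0.0716, 0.0378]
ee_rot: [-180.0, -0.2, 164.3]
ft_force: [-0.1, -0.8, 0.0]
width: 0.0582
gripper_force: 0.0
```

Emit:
send_rows(
  rows=[
    [81, 0, 0, -5, 0, 0, 0],
    [81, 0, 0, -15, 0, 0, 0],
    [81, 0, 0, -30, 0, 0, 0],
    [81, 0, 0, -50, 0, 0, 0],
    [81, 0, 0, -80, 0, 0, 0],
  ],
)

```text
time_s: 11.5
position: [0.6135, -0.0711, 0.1155]
ee_rot: [-180.0, -0.5, 164.2]
ft_force: [-0.4, -0.7, -0.5]
width: 0.0583
gripper_force: 0.0
```

Emit:
send_rows(
  rows=[
    [81, 10, 0, 0, 0, 0, 0],
    [81, 30, 0, 0, 0, 0, 0],
    [81, 50, 0, 0, 0, 0, 0],
    [81, 50, 0, 0, 0, 0, 0],
    [81, 50, 0, 0, 0, 0, 0],
  ],
)

```text
time_s: 11.92
position: [0.5672, -0.0577, 0.1181]
ee_rot: [-180.0, -0.1, 164.3]
ft_force: [-0.3, -0.3, -0.5]
width: 0.0584
gripper_force: 0.0
```

```bash
python3 look.py x4
python3 - <<'E'
from plant import env
from h import *
s=env.read_camera("scene");b=s["img"][172:248,178:248]
h=cv2.cvtColor(b,cv2.COLOR_BGR2HSV);y=(abs(h[...,0].astype(int)-27)<5)&(h[...,1]>150)&(h[...,2]>120)
n,l,st,ce=cv2.connectedComponentsWithStats(y.astype(np.uint8));print("yellow",[(s[4].item(),np.round(e+[178,172],1).tolist()) for s,e in zip(st[1:],ce[1:]) if s[4]>5])
c=env.read_camera("wrist");q0=np.load("q.npy");g=cv2.cvtColor(c["img"],cv2.COLOR_BGR2GRAY).astype(int)
for nm in("q","qw"):
  q=np.load(nm+".npy")
  for y,z,x0 in((-12,12,-40),(0,12,-40),(12,12,-40),(0,12,-150),(30,12,-150)):
    xs=np.arange(x0,x0+45,.5);u=proj(c,fx(q,np.c_[xs,0*xs+y,0*xs+z])).round().astype(int)
    ok=(u[:,1]>=0)&(u[:,1]<384)&(u[:,0]>=0)&(u[:,0]<512);v=g[u[ok,1],u[ok,0]];d=np.abs(v[2:]-v[:-2]);i=np.argsort(-d)[:3];print(nm,y,xs[ok][1:-1][i],d[i])
E
```

```text
q [-78.4  32. ]
qw [-75.5  32.6]
[ 0.5688183  -0.05825011  0.11839071] [-0.0327821   0.55995665  0.47650461] 0.05807180518828404
yellow [(211, [206.4, 212.3])]
q -12 [-9.  -8.5 -9.5] [29 29 28]
q 0 [-0.5 -1.   0.5] [40 40 32]
q 12 [ -9.5 -10.   -8.5] [27 27 26]
q 0 [-133.  -131.5 -133.5] [20 16 11]
q 30 [-131.5 -133.  -131. ] [58 57 36]
qw -12 [-5.5 -6.  -6.5] [27 27 27]
qw 0 [ 3.5  3.  -5.5] [53 53 28]
qw 12 [-6.5 -7.  -5.5] [29 29 24]
qw 0 [-128.5 -130.5 -129.5] [19 14 13]
qw 30 [-128.5 -130.  -128. ] [58 57 36]
```

```bash
python3 -c "
from plant import env
print(env.sign_off())"
```

```text
the job is handed in; nothing more can be done
None
```

I pushed the block home against the end pins with the flap held open, let the flap close on top of it, backed the arm clear and handed the job in. My final measurements agree with that, but sign-off returned no verdict.

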